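# Empty the draining trays and pile the registration corners

## Task

The lidded stack of draining trays holds washed registration corners (the flat metal Ls with a round knob on the elbow). Take the lid off and empty the stack: pile all the corners squarely on the one lying by itself on the worktop, each turned half round so that its elbow is diagonally opposite the elbow of the one below (the knobs then stand clear and the pile sits level), and nest the emptied trays in a stack in the middle of the black rubber mat. Finish with the lid seated on the emptied stack.

Things in the scene. Friction and masses are not known exactly. Their poses are not given: they have to be found in the camera images.
- tray_1: Grey square draining tray, lowest of three alike (tray_2, tray_3 above it at the start). Outside 160 x 160 mm (170 over the hand-grips), 52 mm high, walls 5 mm, inside 150 x 150 mm, inner floor 10 mm above the origin (centre of the underside; z up). Its foot, 143 x 143 x 6 mm, drops into the rim below with 3.5 mm play all round: nested trays are 46 mm apart. About 0.15 kg.
- tray_2: Second tray, like tray_1. In the middle of each of its four sides every tray has a hand-grip: the wall is thickened outwards to 10 mm there, 50 mm wide, from the rim (52 mm above the origin) 28 mm down; the middle of the thickness is 80 mm from the tray's middle. Pinched firmly there from above, one finger inside, the empty tray can be carried level.
- tray_3: Third tray, like tray_1 and tray_2, top of the stack at the start; the lid covers it.
- lid: Grey square lid, 160 x 160 mm, 11 mm thick, about 0.25 kg, with the same 143 x 143 x 6 mm foot as a tray: it rests 46 mm above the origin of the tray it covers. Origin: centre of the underside; z up. A black bar handle, 100 mm long (x) and 20 mm wide (y), crosses the middle, from 11 to 39 mm up. The worktop to the left (+y) of corner_0 is free to lay it on.
- corner_0: Registration corner: flat metal L, 18 mm thick, 0.24 kg, outline a 90 x 90 mm square; origin: centre of that square, on the underside; z up. Arms 36 mm wide, one along the -y side, one along the -x side, elbow at -x -y, the +x +y quarter open; on the elbow at (-27, -27) mm a round knob 26 mm across, 12 mm high. Mass centre (-11, -11) mm. This one lies on the worktop: bottom of the pile.
- corner_1: Registration corner like corner_0, lying flat, any way round, on the floor of tray_1 at the start, or absent (None): two or all three of corner_1 to corner_3 are there.
- corner_2: Registration corner like corner_0, lying flat, any way round, on the floor of tray_2 at the start, or absent (None): two or all three of corner_1 to corner_3 are there.
- corner_3: Registration corner like corner_0, lying flat, any way round, on the floor of tray_3 at the start, or absent (None): two or all three of corner_1 to corner_3 are there.
- corner_0_elbow (a point): Outer tip of the elbow of corner_0, 45 mm to -x and 45 mm to -y of its origin, at mid thickness (9 mm up).
- corner_1_elbow (a point): Outer tip of the elbow of corner_1, 45 mm to -x and 45 mm to -y of its origin, at mid thickness (9 mm up).
- corner_2_elbow (a point): Outer tip of the elbow of corner_2, 45 mm to -x and 45 mm to -y of its origin, at mid thickness (9 mm up).
- corner_3_elbow (a point): Outer tip of the elbow of corner_3, 45 mm to -x and 45 mm to -y of its origin, at mid thickness (9 mm up).
- mat: Flat ribbed black rubber mat fixed to the worktop, 240 mm (x) by 180 mm (y), 3 mm thick; origin at the centre of the underside. The emptied trays go on its middle.

How it is judged:
By the outcome, as a careful person would: the job done as asked, in the order asked, and still so for the second after the job is handed in, with the robot touching nothing.
Of corner_1, corner_2, corner_3 only 2 to 3 are there at a start; the rules pass over those that are not, and their reading is None.
At some moment in a run one of lid may be knocked a few centimetres aside while the robot is not near it.
Once in a run the grip may slacken for a moment while it holds something.
It also fails if it takes over 210 s, if anything falls off the work surface, if the arm or the gripper's body presses on something with over 40 N, if the wrist force passes 120 N, or if a joint passes its speed limit or range.

## Robot

A 6-joint arm with a two-finger parallel gripper is mounted at the origin on a cart in front of the work surface, level with it; the furniture and walls round the work are solid. World frame = base frame: x ahead of the robot, y to its left, z up, the work surface at z = 0. Lengths are in m, angles in rad, forces in N, time in s.
With the tool pointing down it reaches from about 0.35 to 0.775 m from the base axis. Payload 7.3 kg.
Tool frame: the origin (TCP) lies midway between the tips of the shut fingers; the grasp point (between the pads) lies 19 mm behind it; z points along the fingers, y is the line along which they close (so a half turn about z gives the same grasp; the last joint's range is limited). The gripper opens to 92 mm and grips with 3 to 60 N. Pads are 19 mm wide; open, the fingers measure 130 mm over their backs; the gripper's body (75 mm by 190 mm) begins 47 mm behind the grasp point.
Start: joints at [-1.26, 0.342, 1.524, -0, 1.275, -0.146], TCP at [0.232, -0.471, 0.227] pointing down, gripper open.
Joint ranges: [-2.53, 2.53], [-0.77, 2.02], [0.04, 2.7], [-1, 4.14], [0.28, 2.66], [-3.11, 3.11]. Speed limits (rad/s): [2.57, 2.57, 3.14, 3.14, 3.14, 3.14].

## Interface

Orientations are given as a unit quaternion [w, x, y, z].
In Python, from bench import readout, read_camera, r gives the robot as it stands.
- The arm moves only by the tool arm_command, never from a script. Its argument "increments" is one flat list of numbers, 7 for each row, row after row: the closure, from 0 (fully open) to 1 (shut), then the shift along the world's x, y, z in mm, then the turn, a rotation vector about the world's x, y, z in rad. In form: [hand, x, y, z, wx, wy, wz, hand, x, y, z, wx, wy, wz, ...]. A call has 1 to 12 rows; each row is the pose to reach, as a shift and turn from the pose commanded when the call began; what a row does not reach only later rows make up. A row lasts 1/8 s, in which the tool goes at most 62.5 mm and 10.7 degrees, less where a joint would pass 70% of its speed; a pose out of reach is approached as far as the arm can. A call with a gripper value outside its range is refused whole. The fingers move at their own pace and stop on an object; "grip_force" is the grip in N (left out, the last holds). Time passes only in rows, so rows that repeat a pose let the fingers close. It gives the time, the measured TCP pose, the force, the opening and the grip force at its end, in the units of the state.
- readout.get_state(): the state, without advancing time (a new reading comes with each control period).
- read_camera(name): name is "side" or "top"; returns a dict with "image" (400x640x3 uint8, blue, green, red), "range_z" (400x640 float32, m along the optical axis (not along the pixel's ray), 0 where there is no reading), "fx", "fy", "cx", "cy" (pixels), "R" (3x3) and "t" (3): a world point X has camera coordinates R X + t. Camera axes: x right, y down, z forward; pixel columns grow to the right and rows downward; lengths in m; the calibration is good to about 2 mm. A picture is of the moment at which its call begins.
- r.close_job(): hands the job in; it is judged then, once.
The state is a dict: "time_s": time; "qpos": joint angles; "joint_velocities": joint speeds; "tau": joint torques, N m; "tool_pos": TCP position; "orientation": TCP orientation; "force": force on the tool from outside, world axes, zero at the start; "moment": the same for the moment, N m; "finger_gap": finger opening in m; "finger_force": force on a finger pad.
Only numpy, scipy, OpenCV 4.12 (cv2) and the standard library are available. Lean on these libraries where they do the work, as an engineer would, in place of code of your own. Each camera call takes 0.05 s, during which the arm holds its last target. There are 200 camera calls.

## Working session

There is one attempt and no reset: what is moved stays moved. The work goes in short steps, Python scripts to look and compute and a tool call to move; the robot and the scene stay as the last step left them, time stands still between calls to the robot, and variables do not carry over. Pictures are saved under pics/ and viewed, at most 14 in all, crops included, and the job is handed in when it is done.

Besides the shell and the picture viewer there is one more tool, called after "Emit:" by a JSON object that holds its "op" and its "data". arm_command: Moves the arm, as the interface text tells. Its arguments: {"type":"object","properties":{"increments":{"type":"array","items":{"type":"number"}},"grip_force":{"type":"number"}},"required":["increments"]}

```bash
mkdir -p pics; ls; python3 - <<'E'
from bench import readout, read_camera, r
import cv2,numpy as np
s=readout.get_state();print(s)
ims=[]
for n in("top","side"):
    c=read_camera(n);ims.append(c["image"]);print(n,c["fx"],c["fy"],c["cx"],c["cy"],c["R"],c["t"])
    cv2.imwrite(f"pics/{n}0.png",c["image"])
E
```

```text
pics
{'time_s': 0.0, 'qpos': array([-1.26001484e+00,  3.42719146e-01,  1.52505077e+00,  1.05618271e-05,
        1.27540297e+00, -1.45988311e-01]), 'joint_velocities': array([ 3.51414532e-04,  1.25321840e-03,  1.44546916e-03, -9.42550914e-05,
       -4.14116810e-04,  9.82093996e-04]), 'tau': array([ 1.88195205e-03, -4.31233013e+01, -2.44226950e+01,  7.18786893e-02,
        5.58695721e-02, -1.16204092e-04]), 'tool_pos': array([ 0.23144922, -0.47075572,  0.22603505]), 'orientation': array([-7.87851463e-04,  9.74033376e-01,  2.26403086e-01, -5.99954195e-05]), 'force': array([-0.97610546,  0.06465996, -0.11620691]), 'moment': array([-0.03934835,  0.02993845, -0.02044515]), 'finger_force': 0.0, 'finger_gap': 0.09168351533690904}
top 511.5530040544283 511.5530040544283 315.4418863096295 204.21434279792075 [[ 0.02318777 -0.99941253  0.02523733]
 [-0.99483698 -0.02556172 -0.09821398]
 [ 0.0988014  -0.02282967 -0.99484526]] [-0.10838418  0.50074387  1.35198648]
side 420.5133734549328 420.5133734549328 313.58073715869244 203.64953309823278 [[ 0.99979686  0.00663754  0.01903089]
 [ 0.01925196 -0.59399284 -0.80423993]
 [ 0.00596603  0.80444294 -0.59399997]] [-0.47672343  0.02940776  1.33831885]
```

View pics/top0.png

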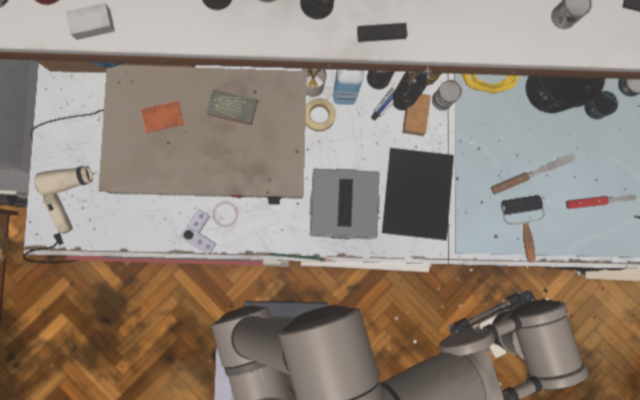

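View pics/side0.png

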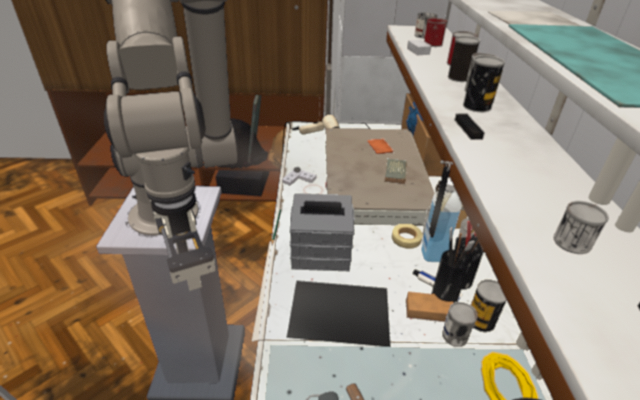

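```bash
cat > h.py <<'E'
from bench import readout, read_camera, r
import cv2,numpy as np
def cloud(c):
    Z=c["range_z"];v,u=np.mgrid[:400,:640]
    P=np.stack([(u-c["cx"])/c["fx"]*Z,(v-c["cy"])/c["fy"]*Z,Z],-1)
    X=(P-c["t"])@c["R"]; X[Z<=0]=np.nan; return X
def ray(c,uv,z):
    uv=np.atleast_2d(np.asarray(uv,float))
    d=np.c_[(uv[:,0]-c["cx"])/c["fx"],(uv[:,1]-c["cy"])/c["fy"],np.ones(len(uv))]@c["R"]
    o=-c["R"].T@c["t"]; return o+d*((z-o[2])/d[:,2])[:,None]
def pix(c,X):
    p=np.asarray(X)@c["R"].T+c["t"]; return np.c_[p[:,0]/p[:,2]*c["fx"]+c["cx"],p[:,1]/p[:,2]*c["fy"]+c["cy"]]
def rect(c,mask,z):
    "largest blob of mask -> min area rect on the plane z, mm and deg"
    cs,_=cv2.findContours(mask.astype(np.uint8),cv2.RETR_EXTERNAL,cv2.CHAIN_APPROX_NONE)
    k=max(cs,key=cv2.contourArea)[:,0]
    return cv2.minAreaRect((ray(c,k,z)[:,:2]*1000).astype(np.float32))
def box(X,x0,x1,y0,y1,z0,z1):
    return (X[...,0]>x0)&(X[...,0]<x1)&(X[...,1]>y0)&(X[...,1]<y1)&(X[...,2]>z0)&(X[...,2]<z1)
def tool():
    s=readout.get_state();w,x,y,z=s["orientation"]
    print("t",round(s["time_s"],2),"tcp",(s["tool_pos"]*1000).round(1),"yaw",round(float(np.degrees(2*np.arctan2(y,x))),2),"gap",round(s["finger_gap"]*1000,1),"F",s["force"].round(1),"ff",round(float(s["finger_force"]),1),"q",s["qpos"].round(2))
E
python3 - <<'E'
from h import *
for n in("top","side"):
    c=read_camera(n);X=cloud(c);im=c["image"].astype(int);b=im.max(2)
    print(n)
    m=box(X,.3,.8,-.4,.3,.138,.160);print("lid",rect(c,m,.149),np.nanmedian(X[m][:,2]))
    m=box(X,.3,.8,-.4,.3,.163,.19);print("handle",rect(c,m,.177),np.nanmedian(X[m][:,2]),m.sum())
    m=(b<55)&box(X,.3,.8,-.5,.1,-.01,.012);print("mat",rect(c,m,.003),np.nanmedian(X[m][:,2]))
    m=box(X,.3,.55,.2,.45,.010,.024);print("corner",rect(c,m,.018),np.nanmedian(X[m][:,2]),m.sum())
    m=box(X,.3,.55,.2,.45,.024,.05);print("knob",rect(c,m,.03),np.nanmedian(X[m][:,2]),m.sum())
    for uv in ([(205,130),(345,80),(320,113)] if n=="top" else [(375,160),(438,215),(440,270)]): print(uv,X[uv[1],uv[0]])
    # free surface at z~0 near lid laying place
    for y in np.arange(-.35,.65,.05):
        mm=box(X,.33,.75,y,y+.05,-.1,1.); q=X[mm]; print(round(y,2),"high pts x:",[ (round(float(a),2),round(float(np.nanmax(q[(q[:,0]>a)&(q[:,0]<a+.06)][:,2],initial=-1)),3)) for a in np.arange(.33,.74,.06)]) if n=="top" else 0
E
```

```text
top
lid ((496.4415283203125, -164.85916137695312), (167.93150329589844, 170.0391845703125), 1.3788586854934692) 0.14903954450640214
handle ((495.7027587890625, -164.63894653320312), (20.455162048339844, 97.212646484375), 88.66900634765625) 0.17601576573288716 450
mat ((512.5972900390625, -378.9993896484375), (99.6766128540039, 130.92572021484375), 89.99443054199219) 0.0033123450372618754
corner ((426.71197509765625, 210.90773010253906), (73.6915054321289, 89.41044616699219), 59.508541107177734) 0.018370911885661007 554
knob ((413.37054443359375, 240.29197692871094), (24.10563087463379, 21.108366012573242), 2.6794044971466064) 0.03033870169251328 192
(205, 130) [0.68405835 0.19710151 0.08440955]
(345, 80) [ 0.78934812 -0.15655618  0.19884832]
(320, 113) [ 0.76269775 -0.10355337 -0.00159661]
-0.35 high pts x: [(0.33, 0.008), (0.39, 0.014), (0.45, 0.013), (0.51, 0.011), (0.57, 0.012), (0.63, 0.012), (0.69, 0.396)]
-0.3 high pts x: [(0.33, 0.009), (0.39, 0.011), (0.45, 0.146), (0.51, 0.144), (0.57, 0.01), (0.63, 0.009), (0.69, 0.378)]
-0.25 high pts x: [(0.33, 0.008), (0.39, 0.157), (0.4
[... 2234 characters left out ...]
.61077117919922) 0.14835820483791118
handle ((498.0002136230469, -179.6643829345703), (96.5438461303711, 34.82123565673828), 1.8177626132965088) 0.17432109609478255 389
mat ((564.4541015625, -419.65496826171875), (98.66614532470703, 182.33282470703125), 84.87984466552734) 0.002821889040833146
corner ((429.5606384277344, 218.9982452392578), (52.99601364135742, 108.88336181640625), 85.51436614990234) 0.017382312595941626 182
knob ((415.1571044921875, 231.8248748779297), (21.641550064086914, 27.189815521240234), 2.161393404006958) 0.02798630521563013 35
(375, 160) [0.68737221 0.21169996 0.08536116]
(438, 215) [ 0.74805703 -0.32394937  0.26265029]
(440, 270) [ 0.77682041 -0.34516183  0.11442457]
```

```bash
python3 - <<'E'
from h import *
c=read_camera("top");im=c["image"]
b=im.max(2);n,l,st,ce=cv2.connectedComponentsWithStats((b<70).astype(np.uint8))
k=l[193,420];print("mat",rect(c,l==k,.003),st[k])
cr=im[200:262,170:240];s=read_camera("side");sr=s["image"][155:195,275:330]
hsv=cv2.cvtColor(im,cv2.COLOR_BGR2HSV)
print(hsv[222,200],hsv[243,205],hsv[235,188],hsv[225,165],hsv[215,225],hsv[205,245],im[222,200],im[225,165])
A=cv2.resize(cr,None,fx=8,fy=8,interpolation=cv2.INTER_CUBIC);B=cv2.resize(sr,(560,407),interpolation=cv2.INTER_CUBIC)
cv2.imwrite("pics/c0.png",A)
print("front edge",ray(c,[(100,252),(200,255),(120,247),(345,260)],0)[:,:2])
print("box front",ray(c,[(110,192),(200,195),(295,197)],0.085)[:,:2])
E
```

```text
mat ((543.2923583984375, -378.9267883300781), (175.263427734375, 231.88604736328125), 85.04779815673828) [ 383  149   69   90 5213]
[134  15 185] [134  15 185] [ 0  8 65] [135   3 200] [  0   1 199] [173   5 201] [185 174 179] [200 198 199]
front edge [[ 0.3617313   0.48011389]
 [ 0.35990873  0.21211983]
 [ 0.3763845   0.42760703]
 [ 0.35548049 -0.18063448]]
box front [[ 0.51526994  0.43145524]
 [ 0.51353837  0.20221491]
 [ 0.51472172 -0.04161119]]
```

View pics/c0.png

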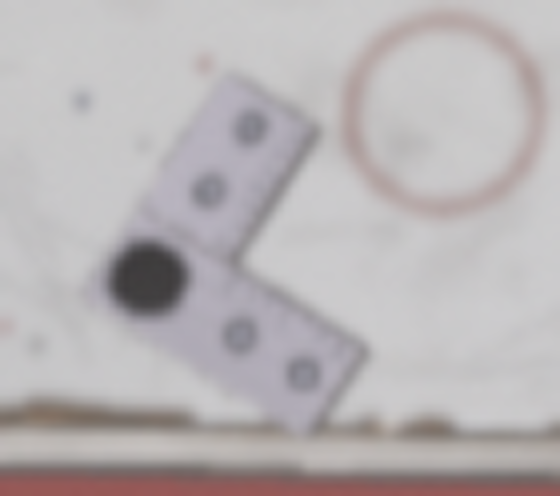

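Emit:
{"op": "arm_command", "data": {"increments": [0,0,0,30,0,0,-0.1,0,30,40,30,0,0,-0.2,0,70,80,30,0,0,-0.35,0,110,128,30,0,0,-0.457,0,150,175,30,0,0,-0.457,0,190,222,30,0,0,-0.457,0,230,267,30,0,0,-0.457,0,264,306,25,0,0,-0.457,0,264,306,5,0,0,-0.457,0,264,306,5,0,0,-0.457,0,264,306,5,0,0,-0.457], "grip_force": 40}}

```text
time_s: 1.68
tool_pos: [0.4956, -0.1657, 0.2323]
orientation: [0.0, 1.0, -0.001, 0.0]
force: [0.4, -0.2, -0.5]
finger_gap: 0.0918
finger_force: 0.0
```

```bash
cat >> h.py <<'E'
def corners_uv(c,mask):
    cs,_=cv2.findContours(mask.astype(np.uint8),cv2.RETR_EXTERNAL,cv2.CHAIN_APPROX_NONE)
    return max(cs,key=cv2.contourArea)
def corner_pose(c,win,zb):
    "L pose from saturation mask within pixel window (u0,v0,u1,v1); zb underside height. Returns centre mm, yaw deg"
    hsv=cv2.cvtColor(c["image"],cv2.COLOR_BGR2HSV).astype(int);w=np.zeros((400,640),bool);u0,v0,u1,v1=win;w[v0:v1,u0:u1]=1
    met=(hsv[...,1]>=9)&(abs(hsv[...,0]-134)<20)&(hsv[...,2]>110)&w; kn=(hsv[...,2]<95)&(hsv[...,1]<40)&w
    n,l,st,ce=cv2.connectedComponentsWithStats(met.astype(np.uint8));k=1+np.argmax(st[1:,4]);met=l==k
    near=cv2.dilate(met.astype(np.uint8),np.ones((5,5)))>0
    n,l,st,ce=cv2.connectedComponentsWithStats((kn).astype(np.uint8))
    best=[i for i in range(1,n) if 25<st[i,4]<200 and (near&(l==i)).sum()>0.25*st[i,4]]
    full=met.copy()
    for i in best: full|=(l==i)
    full=cv2.morphologyEx(full.astype(np.uint8),cv2.MORPH_CLOSE,np.ones((5,5)))
    K=[ (ray(c,ce[i],zb+.030)[0,:2]*1000).round(1) for i in best]
    R=rect(c,full,zb+.018)   # L inside 90x90: not min-area reliable
    cnt=corners_uv(c,full)[:,0]; P=ray(c,cnt,zb+.018)[:,:2]*1000
    # yaw: angle whose axis-aligned bounding box is smallest in w+h consistent with edges: use edge-direction histogram
    A=np.radians(np.arange(0,90,.5));best2=[]
    for a in A:
        q=P@np.array([[np.cos(a),-np.sin(a)],[np.sin(a),np.cos(a)]])
        lo,hi=np.percentile(q,[1,99],axis=0); 
        best2.append(sum(np.sum(np.minimum(abs(q[:,j]-lo[j]),abs(q[:,j]-hi[j]))<1.5) for j in(0,1)))
    s=np.convolve(np.r_[best2[-4:],best2,best2[:4]],np.ones(9)/9,"valid");a=A[np.argmax(s)]
    Rm=np.array([[np.cos(a),-np.sin(a)],[np.sin(a),np.cos(a)]]);q=P@Rm;lo,hi=np.percentile(q,[1,99],axis=0)
    cen=Rm@((lo+hi)/2)
    out=[]
    for kk in K:
        d=kk-cen; yaw=np.degrees(np.arctan2(d[1],d[0]))+135
        out.append((kk,"d",round(float(np.hypot(*d)),1),"yaw_knob",round(float((yaw+180)%360-180),1)))
    print("area",int(full.sum()),"centre",cen.round(1),"edge yaw mod90",round(float(np.degrees(a)),1),"size",(hi-lo).round(1),"knobs",out)
    return full
E
python3 - <<'E'
from h import *
tool();c=read_camera("top")
f=corner_pose(c,(165,195,240,256),0)
im=c["image"].copy();im[f>0]=(0,255,0);cv2.imwrite("pics/m.png",cv2.resize(im[195:262,165:245],None,fx=6,fy=6))
E
```

```text
t 1.68 tcp [ 495.6 -165.7  232.3] yaw -0.06 gap 91.8 F [ 0.4 -0.2 -0.5] ff 0.0 q [-0.47  0.33  1.52 -0.    1.29  1.1 ]
area 692 centre [423.4 203.8] edge yaw mod90 59.5 size [88.4 87.9] knobs [(array([413.8, 240.3]), 'd', 37.7, 'yaw_knob', -120.3)]
```

View pics/m.png

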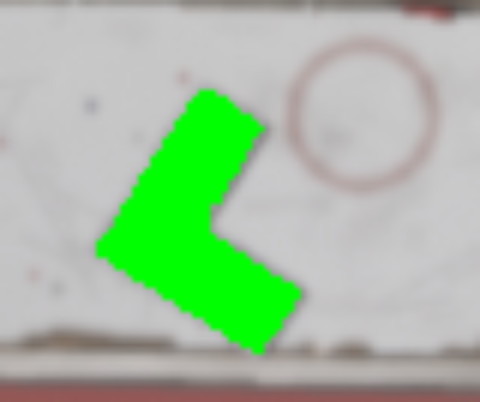

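Emit:
{"op": "arm_command", "data": {"increments": [0,0,0,-40,0,0,0,0,0,0,-80,0,0,0,0,0,0,-80,0,0,0,1,0,0,-80,0,0,0,1,0,0,-80,0,0,0,1,0,0,-80,0,0,0,1,0,0,-80,0,0,0,1,0,0,-80,0,0,0,1,0,0,-80,0,0,0,1,0,0,-50,0,0,0,1,0,0,-10,0,0,0], "grip_force": 50}}

```text
time_s: 3.1
tool_pos: [0.495, -0.1649, 0.2217]
orientation: [-0.001, 1.0, -0.0, -0.001]
force: [0.9, 0.1, 0.5]
finger_gap: 0.0166
finger_force: 0.0
```

```bash
python3 - <<'E'
from h import *
tool();c=read_camera("side");cv2.imwrite("pics/s1.png",c["image"][150:330,200:450]);tool()
E
```

```text
t 3.1 tcp [ 495.  -164.9  221.7] yaw -0.01 gap 16.6 F [0.9 0.1 0.5] ff 0.0 q [-0.47  0.34  1.54 -0.    1.26  1.1 ]
t 3.15 tcp [ 497.5 -166.1  227.9] yaw -0.0 gap 12.7 F [2.  0.3 4.4] ff 0.0 q [-0.47  0.34  1.53 -0.    1.27  1.1 ]
```

View pics/s1.png

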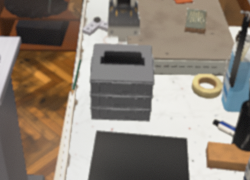

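Emit:
{"op": "arm_command", "data": {"increments": [0.5,0,0,0,0,0,0,0.5,0,0,0,0,0,0,0.5,0,0,0,0,0,0,0.5,0,0,0,0,0,0,0.5,0,0,-35,0,0,0,0.5,0,0,-70,0,0,0,0.5,0,0,-70,0,0,0,1,0,0,-70,0,0,0,1,0,0,-70,0,0,0,1,0,0,-70,0,0,0,1,0,0,-70,0,0,0,1,0,0,-70,0,0,0]}}

```text
time_s: 4.65
tool_pos: [0.4956, -0.1652, 0.1518]
orientation: [0.0, 1.0, -0.0, 0.0]
force: [0.2, -1.3, 0.6]
finger_gap: 0.0196
finger_force: 49.8
```

Emit:
{"op": "arm_command", "data": {"increments": [1,0,0,0,0,0,0,1,0,0,0,0,0,0,1,0,0,0,0,0,0]}}

```text
time_s: 5.03
tool_pos: [0.4956, -0.1652, 0.1518]
orientation: [0.0, 1.0, -0.0, 0.0]
force: [-0.1, 0.2, 1.2]
finger_gap: 0.0198
finger_force: 49.8
```

Emit:
{"op": "arm_command", "data": {"increments": [1,0,0,30,0,0,0,1,0,0,65,0,0,0,1,-5,40,75,0,0,0,1,-12,90,75,0,0,0,1,-20,145,75,0,0,0,1,-28,200,75,0,0,0,1,-36,255,75,0,0,0,1,-44,310,75,0,0,0,1,-52,365,75,0,0,0,1,-60,420,75,0,0,0,1,-68,475,75,0,0,0,1,-72,525,70,0,0,0]}}

```text
time_s: 6.52
tool_pos: [0.4228, 0.3618, 0.2215]
orientation: [0.0, 1.0, 0.0, -0.0]
force: [1.0, -0.4, -2.1]
finger_gap: 0.0194
finger_force: 49.8
```

Emit:
{"op": "arm_command", "data": {"increments": [1,-2,35,-10,0,0,0,1,-2,50,-30,0,0,0,1,-2,50,-70,0,0,0,1,-2,50,-120,0,0,0,1,-2,50,-165,0,0,0,1,-2,50,-190,0,0,0,1,-2,50,-202,0,0,0,1,-2,50,-206,0,0,0,1,-2,50,-207,0,0,0]}}

```text
time_s: 7.65
tool_pos: [0.4221, 0.41, 0.0154]
orientation: [-0.0, 1.0, -0.0, 0.001]
force: [0.2, 0.7, -1.3]
finger_gap: 0.0198
finger_force: 49.8
```

Emit:
{"op": "arm_command", "data": {"increments": [1,0,0,-1,0,0,0,0.55,0,0,-1,0,0,0,0.55,0,0,-1,0,0,0,0.55,0,0,-1,0,0,0,0.55,0,0,20,0,0,0,0.55,0,0,80,0,0,0,0.55,0,0,140,0,0,0,0.55,0,0,190,0,0,0,0.55,0,-40,225,0,0,0,0.55,0,-40,225,0,0,0]}}

```text
time_s: 8.9
tool_pos: [0.4228, 0.3691, 0.2432]
orientation: [-0.002, 1.0, -0.001, 0.003]
force: [0.2, 0.2, -0.5]
finger_gap: 0.0416
finger_force: 0.0
```

```bash
python3 - <<'E'
from h import *
tool();c=read_camera("top");X=cloud(c)
cv2.imwrite("pics/t2.png",cv2.resize(c["image"][160:250,300:460],None,fx=5,fy=5,interpolation=cv2.INTER_CUBIC))
hsv=cv2.cvtColor(c["image"],cv2.COLOR_BGR2HSV);print(hsv[200,330],hsv[205,345])
m=box(X,.35,.65,-.3,-.03,.128,.16);print("rim",rect(c,m,.144))
f=corner_pose(c,(312,170,380,240),.102)
cv2.imwrite("pics/t.png",c["image"])
E
```

```text
t 8.9 tcp [422.8 369.1 243.2] yaw -0.11 gap 41.6 F [ 0.2  0.2 -0.5] ff 0.0 q [ 0.58  0.39  1.4  -0.    1.34  2.15]
[133  17 184] [160   6 127]
rim ((496.95977783203125, -165.26040649414062), (168.60435485839844, 170.72091674804688), 1.3788902759552002)
area 901 centre [ 506.4 -157.8] edge yaw mod90 36.0 size [114.2  91.5] knobs [(array([ 539.7, -124.9]), 'd', 46.8, 'yaw_knob', 179.7), (array([ 534.2, -169.4]), 'd', 30.1, 'yaw_knob', 112.4)]
```

View pics/t2.png

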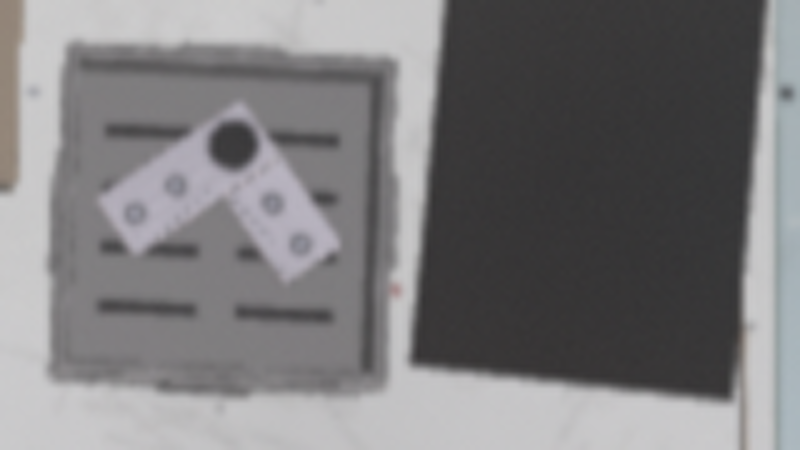

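```bash
sed -i 's/best=\[i for i in range(1,n) if 25<st\[i,4\]<200 and/best=[i for i in range(1,n) if 40<st[i,4]<200 and max(st[i,2],st[i,3])<15 and min(st[i,2],st[i,3])>6 and st[i,4]>.6*st[i,2]*st[i,3] and/' h.py
python3 - <<'E'
from h import *
c=read_camera("top")
corner_pose(c,(312,170,380,240),.102)
E
```

```text
area 856 centre [ 497.5 -164.1] edge yaw mod90 35.0 size [90.1 92.4] knobs [(array([ 534.2, -169.2]), 'd', 37.0, 'yaw_knob', 127.1)]
```

Emit:
{"op": "arm_command", "data": {"increments": [0.45,8,-50,0,0,0,0.1,0.45,16,-105,0,0,0,0.2,0.45,24,-160,0,0,0,0.3,0.45,32,-215,0,0,0,0.4,0.45,41,-270,0,0,0,0.5,0.45,50,-325,0,0,0,0.628,0.45,58,-380,0,0,0,0.628,0.45,66,-435,0,0,0,0.628,0.45,75,-490,0,0,0,0.628,0.45,83,-535,-10,0,0,0.628,0.45,87,-558,-40,0,0,0.628,0.45,87,-558,-60,0,0,0.628], "grip_force": 40}}

```text
time_s: 10.5
tool_pos: [0.5082, -0.189, 0.1762]
orientation: [-0.002, 0.951, 0.308, -0.002]
force: [-0.1, -0.1, 0.1]
finger_gap: 0.0506
finger_force: 0.0
```

Emit:
{"op": "arm_command", "data": {"increments": [0.45,0,0,-20,0,0,0,0.45,0,0,-50,0,0,0,0.45,0,0,-70,0,0,0,0.45,0,0,-75,0,0,0,0.45,0,0,-75,0,0,0,0.65,0,0,-75,0,0,0,1,0,0,-75,0,0,0,1,0,0,-75,0,0,0,1,0,0,-75,0,0,0]}}

```text
time_s: 11.62
tool_pos: [0.5089, -0.1882, 0.105]
orientation: [0.0, 0.951, 0.309, 0.0]
force: [1.3, 0.8, -0.3]
finger_gap: 0.0357
finger_force: 40.0
```

Emit:
{"op": "arm_command", "data": {"increments": [1,0,0,20,0,0,0,1,0,0,60,0,0,0,1,0,0,100,0,0,0,1,-10,30,120,0,0,-0.15,1,-25,80,120,0,0,-0.3,1,-40,130,120,0,0,-0.45,1,-55,180,120,0,0,-0.6,1,-68,230,120,0,0,-0.75,1,-80,280,110,0,0,-0.9,1,-92,325,90,0,0,-1.05,1,-103.5,370.5,60,0,0,-1.159,1,-103.5,370.5,30,0,0,-1.159]}}

```text
time_s: 13.12
tool_pos: [0.4037, 0.1848, 0.1338]
orientation: [-0.0, 0.965, -0.261, -0.0]
force: [1.5, -1.0, -2.1]
finger_gap: 0.0356
finger_force: 40.0
```

Emit:
{"op": "arm_command", "data": {"increments": [1,0,0,-25,0,0,0,1,0,0,-55,0,0,0,1,0,0,-80,0,0,0,1,0,0,-85,0,0,0,1,0,0,-85,0,0,0]}}

```text
time_s: 13.75
tool_pos: [0.4052, 0.1823, 0.05]
orientation: [0.0, 0.965, -0.262, -0.0]
force: [-0.3, -0.1, -2.2]
finger_gap: 0.0359
finger_force: 40.0
```

```bash
python3 - <<'E'
from h import *
tool()
for n in("top","side"):
    c=read_camera(n);w=pix(c,[[.42,.2,.02]])[0].astype(int);u,v=w
    cr=c["image"][v-35:v+35,u-45:u+45];cv2.imwrite(f"pics/p_{n}.png",cr)
a=[cv2.resize(cv2.imread(f"pics/p_{n}.png"),(390,303),interpolation=cv2.INTER_CUBIC) for n in("top","side")]
cv2.imwrite("pics/p1.png",np.hstack(a))
E
```

```text
t 13.75 tcp [405.2 182.3  50. ] yaw -30.44 gap 35.9 F [-0.3 -0.1 -2.2] ff 40.0 q [ 0.25  0.44  1.96 -0.    0.74  2.35]
```

View pics/p1.png

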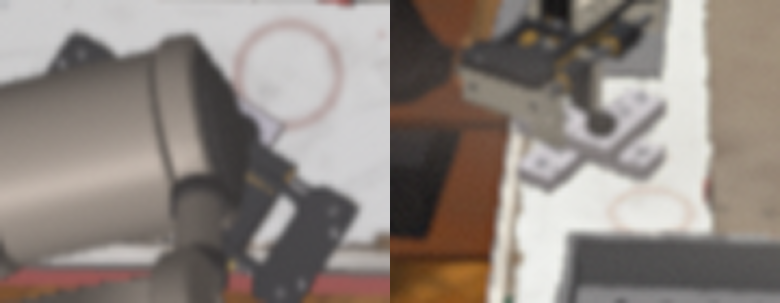

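Emit:
{"op": "arm_command", "data": {"increments": [1,0,0,-15,0,0,0,1,0,0,-24,0,0,0,1,0,0,-28,0,0,0,1,0,0,-29.5,0,0,0,1,0,0,-29.5,0,0,0,0.48,0,0,-29.5,0,0,0,0.48,0,0,-29.5,0,0,0,0.48,0,0,-29.5,0,0,0,0.48,0,0,0,0,0,0,0.48,0,0,40,0,0,0,0.48,0,-30,90,0,0,0,0.48,0,-80,140,0,0,0]}}

```text
time_s: 15.35
tool_pos: [0.4052, 0.1079, 0.1857]
orientation: [-0.0, 0.965, -0.261, 0.001]
force: [1.6, -0.6, -0.1]
finger_gap: 0.0476
finger_force: 0.0
```

Emit:
{"op": "arm_command", "data": {"increments": [0.9,0,-50,30,0,0,0.1,0.9,0,-100,50,0,0,0.2,0.9,0,-130,50,0,0,0.3]}}

```text
time_s: 15.72
tool_pos: [0.4058, -0.024, 0.2356]
orientation: [0.0, 0.993, -0.114, 0.002]
force: [0.2, 0.5, -1.0]
finger_gap: 0.0221
finger_force: 0.0
```

```bash
python3 - <<'E'
from h import *
tool();c=read_camera("top");X=cloud(c)
corner_pose(c,(165,190,240,256),.018)
m=box(X,.33,.52,.12,.28,.026,.042);print("top plane",np.nanmedian(X[m][:,2]))
cv2.imwrite("pics/t3.png",cv2.resize(c["image"][150:260,130:390],None,fx=3,fy=3,interpolation=cv2.INTER_CUBIC))
E
```

```text
t 15.72 tcp [405.8 -24.  235.6] yaw -13.15 gap 22.1 F [ 0.2  0.5 -1. ] ff 0.0 q [-0.25  0.11  1.8  -0.    1.22  1.55]
area 1065 centre [422.4 202. ] edge yaw mod90 59.5 size [88.6 87.9] knobs [(array([432. , 165.3]), 'd', 37.9, 'yaw_knob', 59.7), (array([413.1, 236.3]), 'd', 35.5, 'yaw_knob', -119.9)]
top plane 0.03559488717545335
```

View pics/t3.png

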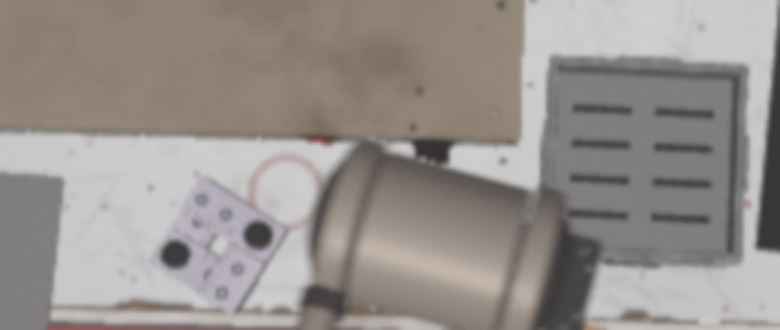

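Emit:
{"op": "arm_command", "data": {"increments": [0.65,2,-15,0,0,0,0.18,0.65,4,-30,0,0,0,0.36,0.65,6,-45,0,0,0,0.54,0.65,8,-60,0,0,0,0.72,0.65,10,-80,0,0,0,0.9,0.65,11.5,-100,0,0,0,1.08,0.65,11.5,-120,0,0,0,1.26,0.65,11.5,-135.5,0,0,0,1.44,0.65,11.5,-135.5,0,0,0,1.62,0.65,11.5,-135.5,-20,0,0,1.777,0.65,11.5,-135.5,-50,0,0,1.777,0.65,11.5,-135.5,-60,0,0,1.777], "grip_force": 60}}

```text
time_s: 17.27
tool_pos: [0.4158, -0.1566, 0.1725]
orientation: [-0.001, 0.716, 0.698, -0.0]
force: [1.0, -0.1, 1.2]
finger_gap: 0.0319
finger_force: 0.0
```

```bash
python3 - <<'E'
from h import *
tool()
E
```

```text
t 17.27 tcp [ 415.8 -156.6  172.5] yaw 88.54 gap 31.9 F [ 1.  -0.1  1.2] ff 0.0 q [-0.53  0.25  1.81  0.    1.08 -0.51]
```

Emit:
{"op": "arm_command", "data": {"increments": [0.65,0,0,-20,0,0,0,0.65,0,0,-45,0,0,0,0.65,0,0,-60,0,0,0,0.65,0,0,-60,0,0,0,1,0,0,-60,0,0,0,1,0,0,-60,0,0,0,1,0,0,-60,0,0,0,1,0,0,-60,0,0,0,1,0,0,-60,0,0,0]}}

```text
time_s: 18.4
tool_pos: [0.417, -0.1576, 0.1146]
orientation: [0.001, 0.716, 0.698, 0.0]
force: [0.3, 0.9, 5.8]
finger_gap: 0.0093
finger_force: 60.0
```

Emit:
{"op": "arm_command", "data": {"increments": [1,0,0,15,0,0,0,1,0,0,40,0,0,0,1,0,0,65,0,0,0,1,8,-35,70,0,0,-0.01,1,16,-75,70,0,0,-0.02,1,24,-115,70,0,0,-0.03,1,34,-155,60,0,0,-0.05,1,42,-190,40,0,0,-0.063,1,47,-209,10,0,0,-0.063,1,47,-209,-30,0,0,-0.063,1,47,-209,-60,0,0,-0.063,1,47,-209,-60,0,0,-0.063]}}

```text
time_s: 19.9
tool_pos: [0.4619, -0.3648, 0.0512]
orientation: [-0.003, 0.738, 0.675, -0.0]
force: [0.6, 0.3, -1.0]
finger_gap: 0.0094
finger_force: 60.0
```

```bash
python3 - <<'E'
from h import *
tool();c=read_camera("side");cv2.imwrite("pics/s4.png",cv2.resize(c["image"][170:360,230:450],None,fx=2.5,fy=2.5,interpolation=cv2.INTER_CUBIC))
E
```

```text
t 19.9 tcp [ 461.9 -364.8   51.2] yaw 84.95 gap 9.4 F [ 0.6  0.3 -1. ] ff 60.0 q [-0.8   0.64  1.55 -0.    0.96 -0.71]
```

View pics/s4.png

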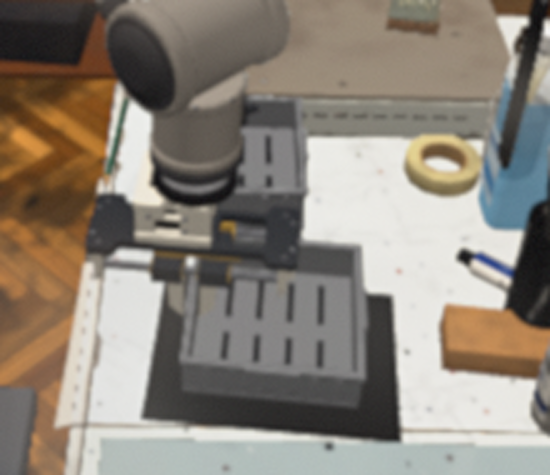

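Emit:
{"op": "arm_command", "data": {"increments": [1,0,0,0,0,0,0,1,0,0,-12,0,0,0,1,0,0,-22,0,0,0,1,0,0,-25,0,0,0,1,0,0,-27,0,0,0,1,0,0,-27,0,0,0]}}

```text
time_s: 20.7
tool_pos: [0.4636, -0.3664, 0.0269]
orientation: [-0.0, 0.738, 0.675, 0.0]
force: [0.4, 0.6, -1.5]
finger_gap: 0.0099
finger_force: 60.0
```

Emit:
{"op": "arm_command", "data": {"increments": [1,0,0,-2,0,0,0,0.65,0,0,-2,0,0,0,0.65,0,0,-2,0,0,0,0.65,0,0,-2,0,0,0,0.65,0,0,30,0,0,0,0.65,0,0,80,0,0,0,0.65,0,0,135,0,0,0,0.5,0,40,185,0,0,0,0.5,-10,90,205,0,0,0,0.5,-20,145,205,0,0,0,0.5,-30,200,205,0,0,0,0.5,-40,255,205,0,0,0]}}

```text
time_s: 22.2
tool_pos: [0.423, -0.1097, 0.2321]
orientation: [0.0, 0.738, 0.675, 0.0]
force: [0.8, -0.3, -0.4]
finger_gap: 0.0459
finger_force: 0.0
```

Emit:
{"op": "arm_command", "data": {"increments": [0.5,-10,55,0,0,0,0,0.5,-10,110,0,0,0,0,0.5,-10,110,0,0,0,0]}}

```text
time_s: 22.58
tool_pos: [0.4131, 0.0018, 0.2322]
orientation: [0.0, 0.736, 0.677, 0.0]
force: [0.7, -1.2, 0.7]
finger_gap: 0.0459
finger_force: 0.0
```

```bash
cat >> h.py <<'E'
def grasps(cx,cy,yaw):
    a=np.radians(yaw);R=np.array([[np.cos(a),-np.sin(a)],[np.sin(a),np.cos(a)]])
    for n,g,ty in(("A",(5,-27),yaw),("B",(-27,5),yaw+90)): print(n,"grasp",(R@g+[cx,cy]).round(1),"tool yaw",round((ty+90)%180-90,1),"outer finger end",(R@(np.array(g)*1.0+(np.array([0,-44]) if n=="A" else np.array([-44,0])))+[cx,cy]).round(1))
E
python3 - <<'E'
from h import *
tool();c=read_camera("top");X=cloud(c)
m=box(X,.35,.65,-.3,-.03,.085,.115);print("rim",rect(c,m,.098))
m=box(X,.4,.68,-.5,-.29,.042,.07);print("mat tray",rect(c,m,.055))
try: corner_pose(c,(312,170,380,240),.056)
except Exception as e: print(e)
cv2.imwrite("pics/t5.png",cv2.resize(c["image"][150:255,270:460],None,fx=4,fy=4,interpolation=cv2.INTER_CUBIC))
E
```

```text
t 22.57 tcp [413.1   1.8 232.2] yaw 85.27 gap 45.9 F [ 0.7 -1.2  0.7] ff 0.0 q [-0.18  0.13  1.79  0.    1.22 -0.1 ]
rim ((496.51446533203125, -165.01510620117188), (169.69737243652344, 169.02664184570312), 0.6605740785598755)
mat tray ((541.46875, -378.46551513671875), (171.1269989013672, 170.48548889160156), 86.23499298095703)
attempt to get argmax of an empty sequence
```

View pics/t5.png

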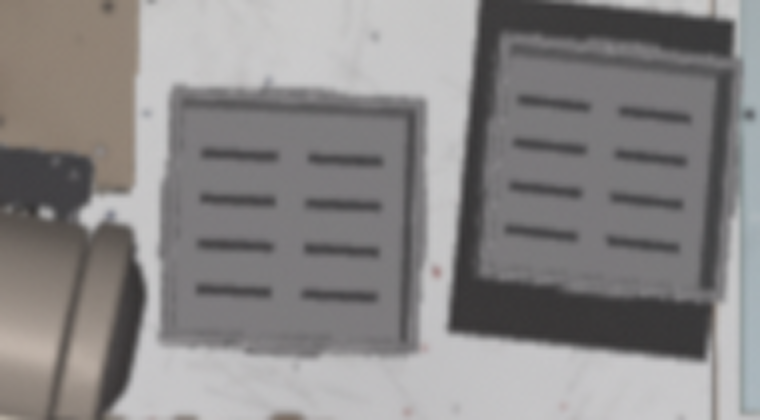

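Emit:
{"op": "arm_command", "data": {"increments": [0.65,1,-40,0,0,0,0.03,0.65,2,-95,0,0,0,0.063,0.65,3,-145,-20,0,0,0.063,0.65,3.5,-165,-60,0,0,0.063,0.65,3.5,-165,-100,0,0,0.063,0.65,3.5,-165,-105,0,0,0.063,0.65,3.5,-165,-105,0,0,0.063,0.65,3.5,-165,-105,0,0,0.063]}}

```text
time_s: 23.62
tool_pos: [0.418, -0.1669, 0.1285]
orientation: [0.002, 0.716, 0.698, 0.0]
force: [0.6, 0.3, -0.4]
finger_gap: 0.0321
finger_force: 0.0
```

Emit:
{"op": "arm_command", "data": {"increments": [0.65,-1.5,4,-25,0,0,0,0.65,-1.5,4,-45,0,0,0,0.65,-1.5,4,-54.5,0,0,0,0.65,-1.5,4,-54.5,0,0,0,1,-1.5,4,-54.5,0,0,0,1,-1.5,4,-54.5,0,0,0,1,-1.5,4,-54.5,0,0,0,1,-1.5,4,-54.5,0,0,0,1,-1.5,4,-54.5,0,0,0,1,-1.5,4,-54.5,0,0,0], "grip_force": 60}}

```text
time_s: 24.88
tool_pos: [0.4161, -0.1627, 0.073]
orientation: [0.001, 0.716, 0.698, 0.0]
force: [-0.1, -0.2, 5.6]
finger_gap: 0.0097
finger_force: 60.0
```

```bash
python3 - <<'E'
from h import *
tool()
E
```

```text
t 24.88 tcp [ 416.1 -162.7   73. ] yaw 88.57 gap 9.7 F [-0.1 -0.2  5.6] ff 60.0 q [-0.54  0.4   1.94  0.    0.8  -0.52]
```

Emit:
{"op": "arm_command", "data": {"increments": [1,0,0,15,0,0,0,1,0,0,40,0,0,0,1,0,0,65,0,0,0,1,8,-35,70,0,0,-0.01,1,16,-75,70,0,0,-0.02,1,24,-115,70,0,0,-0.03,1,34,-155,70,0,0,-0.05,1,42,-190,60,0,0,-0.06,1,46,-209,40,0,0,-0.06,1,46,-209,20,0,0,-0.06,1,46,-209,14,0,0,-0.06,1,46,-209,14,0,0,-0.06]}}

```text
time_s: 26.38
tool_pos: [0.4613, -0.3709, 0.0861]
orientation: [-0.001, 0.736, 0.676, 0.0]
force: [1.2, -0.1, -0.5]
finger_gap: 0.0097
finger_force: 60.0
```

Emit:
{"op": "arm_command", "data": {"increments": [1,0,0,0,0,0,0]}}

```text
time_s: 26.5
tool_pos: [0.462, -0.3714, 0.0873]
orientation: [0.001, 0.736, 0.677, 0.0]
force: [-0.1, 0.8, -1.5]
finger_gap: 0.0094
finger_force: 60.0
```

```bash
python3 - <<'E'
from h import *
tool()
c=read_camera("side");X=cloud(c)
cv2.imwrite("pics/s6.png",cv2.resize(c["image"][230:350,270:400],None,fx=4,fy=4,interpolation=cv2.INTER_CUBIC))
E
```

```text
t 26.5 tcp [ 462.  -371.4   87.3] yaw 85.15 gap 9.4 F [-0.1  0.8 -1.5] ff 60.0 q [-0.81  0.6   1.51  0.    1.03 -0.72]
```

View pics/s6.png

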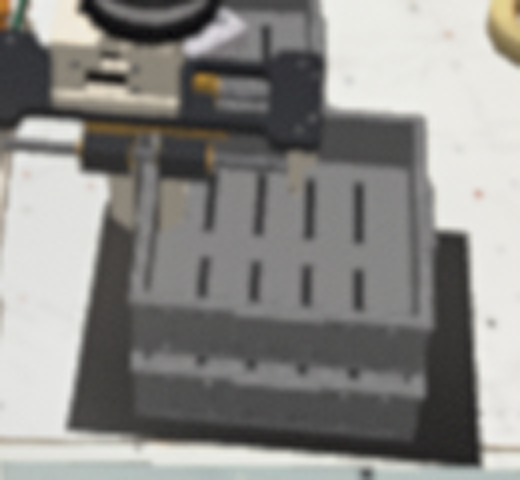

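Emit:
{"op": "arm_command", "data": {"increments": [1,0,0,-5,0,0,0,1,0,0,-9,0,0,0,1,0,0,-11,0,0,0,1,0,0,-12,0,0,0,1,0,0,-12,0,0,0]}}

```text
time_s: 27.18
tool_pos: [0.4614, -0.3712, 0.076]
orientation: [0.0, 0.736, 0.676, -0.0]
force: [-3.7, 3.8, 11.1]
finger_gap: 0.0096
finger_force: 60.0
```

Emit:
{"op": "arm_command", "data": {"increments": [0.65,0,0,0,0,0,0,0.65,0,0,0,0,0,0,0.65,0,0,0,0,0,0,0.65,0,0,20,0,0,0,0.65,0,0,60,0,0,0,0.65,0,10,115,0,0,0,0.5,0,50,150,0,0,0,0.5,-10,100,160,0,0,0,0.5,-20,155,160,0,0,0,0.5,-30,210,160,0,0,0,0.5,-40,265,160,0,0,0,0.5,-45,320,160,0,0,0]}}

```text
time_s: 28.68
tool_pos: [0.416, -0.0498, 0.2345]
orientation: [0.0, 0.737, 0.676, 0.0]
force: [0.5, 1.0, 0.6]
finger_gap: 0.0457
finger_force: 0.0
```

Emit:
{"op": "arm_command", "data": {"increments": [0.45,0,45,0,0,0,0,0.45,0,45,0,0,0,0]}}

```text
time_s: 28.92
tool_pos: [0.4163, -0.004, 0.2346]
orientation: [-0.0, 0.735, 0.678, 0.0]
force: [-0.1, 0.2, -0.1]
finger_gap: 0.0503
finger_force: 0.0
```

```bash
python3 - <<'E'
from h import *
tool();c=read_camera("top");X=cloud(c)
m=box(X,.35,.65,-.26,-.03,.04,.07);print("rim",rect(c,m,.052))
m=box(X,.4,.68,-.5,-.28,.085,.12);print("mat tray",rect(c,m,.101),np.nanmedian(X[m][:,2]))
m=box(X,.4,.68,-.5,-.28,.05,.075);print("floor z, expect .059",np.nanmedian(X[m][:,2]),m.sum())
corner_pose(c,(312,170,380,240),.010)
cv2.imwrite("pics/t7.png",cv2.resize(c["image"][150:255,270:460],None,fx=4,fy=4,interpolation=cv2.INTER_CUBIC))
E
```

```text
t 28.93 tcp [416.3  -4.  234.6] yaw 85.39 gap 50.3 F [-0.1  0.2 -0.1] ff 0.0 q [-0.19  0.13  1.78  0.    1.23 -0.11]
rim ((496.9472351074219, -166.1307373046875), (167.4575653076172, 169.77557373046875), 1.3760560750961304)
mat tray ((539.3912353515625, -377.4163513183594), (172.1553497314453, 170.9857635498047), 84.7997055053711) 0.10015880968280524
floor z, expect .059 0.05932026272698847 3232
area 750 centre [ 501.4 -163.6] edge yaw mod90 40.5 size [91.6 91.5] knobs [(array([ 463.2, -160.2]), 'd', 38.4, 'yaw_knob', -50.1)]
```

View pics/t7.png

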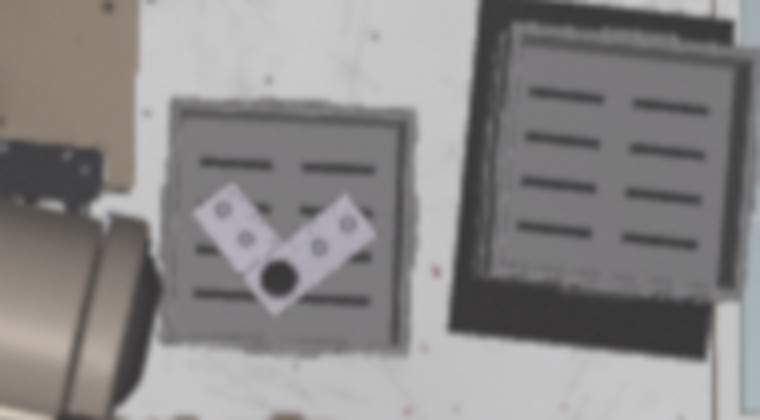

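Emit:
{"op": "arm_command", "data": {"increments": [0.45,12,-25,0,0,0,-0.15,0.45,24,-50,0,0,0,-0.3,0.45,36,-75,0,0,0,-0.45,0.45,48,-100,0,0,0,-0.6,0.45,60,-120,-20,0,0,-0.72,0.45,71.5,-135.5,-60,0,0,-0.785,0.45,71.5,-135.5,-110,0,0,-0.785,0.45,71.5,-135.5,-145,0,0,-0.785,0.45,71.5,-135.5,-145,0,0,-0.785,0.45,71.5,-135.5,-145,0,0,-0.785], "grip_force": 40}}

```text
time_s: 30.22
tool_pos: [0.4888, -0.143, 0.0906]
orientation: [0.001, 0.939, 0.343, 0.001]
force: [0.2, 0.1, -0.2]
finger_gap: 0.0506
finger_force: 0.0
```

```bash
python3 - <<'E'
from h import *
tool()
E
```

```text
t 30.23 tcp [ 488.8 -143.    90.6] yaw 40.1 gap 50.6 F [ 0.2  0.1 -0.2] ff 0.0 q [-0.44  0.47  1.75 -0.    0.92  0.44]
```

Emit:
{"op": "arm_command", "data": {"increments": [0.45,-1,3.5,-15,0,0,0,0.45,-1,3.5,-45,0,0,0,0.45,-1,3.5,-67,0,0,0,0.45,-1,3.5,-76,0,0,0,0.45,-1,3.5,-76.5,0,0,0,0.65,-1,3.5,-76.5,0,0,0,1,-1,3.5,-76.5,0,0,0,1,-1,3.5,-76.5,0,0,0,1,-1,3.5,-76.5,0,0,0,1,-1,3.5,-76.5,0,0,0]}}

```text
time_s: 31.48
tool_pos: [0.4879, -0.1388, 0.0139]
orientation: [0.001, 0.939, 0.343, 0.001]
force: [-0.7, 0.1, 6.3]
finger_gap: 0.0355
finger_force: 40.0
```

```bash
python3 - <<'E'
from h import *
tool()
E
```

```text
t 31.48 tcp [ 487.9 -138.8   13.9] yaw 40.16 gap 35.5 F [-0.7  0.1  6.3] ff 40.0 q [-0.43  0.59  1.82 -0.    0.73  0.44]
```

Emit:
{"op": "arm_command", "data": {"increments": [1,0,0,15,0,0,0,1,0,0,50,0,0,0,1,0,0,100,0,0,0,1,-4,30,130,0,0,-0.15,1,-10,80,140,0,0,-0.3,1,-16,130,140,0,0,-0.45,1,-22,180,140,0,0,-0.6,1,-28,230,140,0,0,-0.75,1,-34,280,140,0,0,-0.9,1,-40,325,130,0,0,-1.05,1,-46.5,362,105,0,0,-1.2,1,-46.5,362,80,0,0,-1.2315]}}

```text
time_s: 32.98
tool_pos: [0.4396, 0.226, 0.0929]
orientation: [-0.0, 0.965, -0.262, 0.0]
force: [0.1, -1.4, -2.5]
finger_gap: 0.0354
finger_force: 40.0
```

Emit:
{"op": "arm_command", "data": {"increments": [1,0,0,-15,0,0,0,1,0,0,-30,0,0,0,1,0,0,-30,0,0,0,1,0,0,-30,0,0,0]}}

```text
time_s: 33.48
tool_pos: [0.4412, 0.2234, 0.0635]
orientation: [-0.0, 0.965, -0.263, 0.0]
force: [0.1, -0.5, -1.3]
finger_gap: 0.0356
finger_force: 40.0
```

```bash
python3 - <<'E'
from h import *
tool();c=read_camera("side");u,v=pix(c,[[.42,.2,.04]])[0].astype(int)
cv2.imwrite("pics/p8.png",cv2.resize(c["image"][v-35:v+40,u-50:u+50],None,fx=6,fy=6,interpolation=cv2.INTER_CUBIC))
E
```

```text
t 33.48 tcp [441.2 223.4  63.5] yaw -30.44 gap 35.6 F [ 0.1 -0.5 -1.3] ff 40.0 q [ 0.31  0.49  1.82 -0.    0.84  2.42]
```

View pics/p8.png

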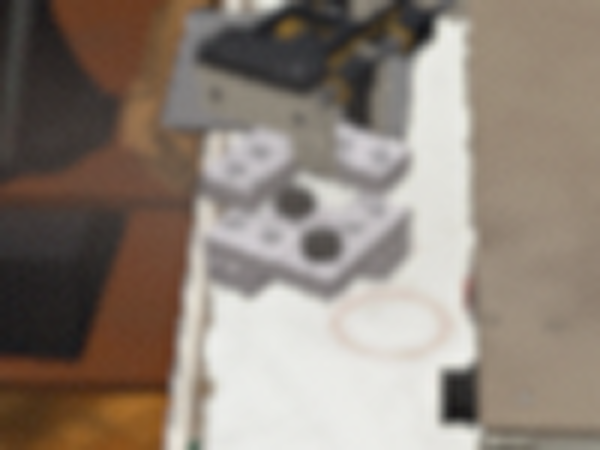

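Emit:
{"op": "arm_command", "data": {"increments": [1,0,0,-10,0,0,0,1,0,0,-19,0,0,0,1,0,0,-23,0,0,0,1,0,0,-24.5,0,0,0,1,0,0,-24.5,0,0,0,0.48,0,0,-24.5,0,0,0,0.48,0,0,-24.5,0,0,0,0.48,0,0,-24.5,0,0,0,0.48,0,0,5,0,0,0,0.48,0,0,45,0,0,0,0.48,0,-20,95,0,0,0,0.65,0,-70,140,0,0,0]}}

```text
time_s: 35.02
tool_pos: [0.4409, 0.1574, 0.2014]
orientation: [-0.0, 0.965, -0.261, 0.001]
force: [1.7, -1.3, -0.1]
finger_gap: 0.0416
finger_force: 0.0
```

Emit:
{"op": "arm_command", "data": {"increments": [0.65,-10,-50,30,0,0,0.18,0.65,-18,-105,30,0,0,0.36,0.65,-25,-160,30,0,0,0.54,0.65,-25,-180,30,0,0,0.72,0.65,-25,-180,30,0,0,0.9]}}

```text
time_s: 35.65
tool_pos: [0.4154, -0.0249, 0.2297]
orientation: [0.0, 0.986, 0.165, -0.0]
force: [0.1, 0.3, -0.1]
finger_gap: 0.0321
finger_force: 0.0
```

```bash
python3 - <<'E'
from h import *
tool();c=read_camera("top");X=cloud(c)
corner_pose(c,(165,190,240,256),.036)
m=box(X,.33,.52,.12,.28,.044,.06);print("top plane",np.nanmedian(X[m][:,2]),m.sum())
m=box(X,.3,.6,.25,.6,.005,.02);print("lid",rect(c,m,.011))
m=box(X,.3,.6,.25,.6,.03,.05);print("handle",rect(c,m,.039))
m=box(X,.35,.65,-.26,-.03,.04,.07);print("rim",rect(c,m,.052))
cv2.imwrite("pics/t9.png",cv2.resize(c["image"][150:255,80:400],None,fx=2.5,fy=2.5,interpolation=cv2.INTER_CUBIC))
E
```

```text
t 35.65 tcp [415.4 -24.9 229.7] yaw 19.02 gap 32.1 F [ 0.1  0.3 -0.1] ff 0.0 q [-0.24  0.14  1.79 -0.    1.21  0.99]
area 1160 centre [421.4 201.3] edge yaw mod90 59.5 size [90.6 89.5] knobs [(array([431.3, 162.3]), 'd', 40.3, 'yaw_knob', 59.2), (array([411.8, 238.3]), 'd', 38.2, 'yaw_knob', -120.4)]
top plane 0.05357712697435804 792
lid ((405.2660217285156, 432.5208740234375), (164.9869842529297, 159.6663360595703), 87.2131118774414)
handle ((456.941650390625, 583.239501953125), (97.79290008544922, 30.532791137695312), 26.525243759155273)
rim ((496.9472351074219, -166.1307373046875), (167.4575653076172, 169.77557373046875), 1.3760560750961304)
```

View pics/t9.png

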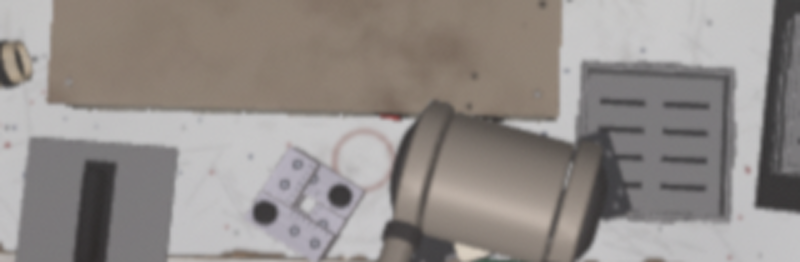

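Emit:
{"op": "arm_command", "data": {"increments": [0.65,0,-20,0,0,0,0.18,0.65,0,-40,0,0,0,0.36,0.65,0,-60,0,0,0,0.54,0.65,0,-85,0,0,0,0.72,0.65,0,-110,0,0,0,0.9,0.65,1.5,-139,-10,0,0,1.08,0.65,1.5,-139,-40,0,0,1.215,0.65,1.5,-139,-90,0,0,1.215,0.65,1.5,-139,-130,0,0,1.215,0.65,1.5,-139,-140,0,0,1.215,0.65,1.5,-139,-140,0,0,1.215,0.65,1.5,-139,-140,0,0,1.215], "grip_force": 60}}

```text
time_s: 37.2
tool_pos: [0.4181, -0.1623, 0.0911]
orientation: [0.001, 0.716, 0.698, 0.0]
force: [0.9, -0.3, 0.4]
finger_gap: 0.0322
finger_force: 0.0
```

```bash
python3 - <<'E'
from h import *
tool()
E
```

```text
t 37.2 tcp [ 418.1 -162.3   91.1] yaw 88.47 gap 32.2 F [ 0.9 -0.3  0.4] ff 0.0 q [-0.54  0.38  1.91  0.    0.85 -0.51]
```

Emit:
{"op": "arm_command", "data": {"increments": [0.65,-1,-1.5,-25,0,0,0,0.65,-1,-1.5,-50,0,0,0,0.65,-1,-1.5,-62,0,0,0,0.65,-1,-1.5,-62,0,0,0,1,-1,-1.5,-62,0,0,0,1,-1,-1.5,-62,0,0,0,1,-1,-1.5,-62,0,0,0,1,-1,-1.5,-62,0,0,0,1,-1,-1.5,-62,0,0,0,1,-1,-1.5,-62,0,0,0]}}

```text
time_s: 38.45
tool_pos: [0.4166, -0.1636, 0.0283]
orientation: [0.001, 0.716, 0.698, 0.0]
force: [-0.4, 1.4, 6.0]
finger_gap: 0.0096
finger_force: 60.0
```

```bash
python3 - <<'E'
from h import *
tool();c=read_camera("top");X=cloud(c)
m=box(X,.4,.68,-.5,-.28,.085,.12);print("mat tray",rect(c,m,.101),np.nanmedian(X[m][:,2]))
m=box(X,.35,.65,-.26,-.03,.04,.07);print("rim",rect(c,m,.052))
E
```

```text
t 38.45 tcp [ 416.6 -163.6   28.3] yaw 88.49 gap 9.6 F [-0.4  1.4  6. ] ff 60.0 q [-0.55  0.49  1.97  0.    0.68 -0.52]
mat tray ((539.5444946289062, -377.12274169921875), (172.85243225097656, 170.91099548339844), 84.30474090576172) 0.09990916092032973
rim ((499.53570556640625, -166.07205200195312), (162.1131134033203, 169.7750244140625), 1.3889867067337036)
```

Emit:
{"op": "arm_command", "data": {"increments": [1,0,0,15,0,0,0,1,0,0,50,0,0,0,1,0,0,100,0,0,0,1,0,-10,145,0,0,0,1,8,-50,150,0,0,-0.02,1,18,-95,150,0,0,-0.03,1,30,-145,150,0,0,-0.05,1,40,-185,145,0,0,-0.06,1,45,-207.5,130,0,0,-0.06,1,45,-207.5,110,0,0,-0.06,1,45,-207.5,106,0,0,-0.06,1,45,-207.5,106,0,0,-0.06]}}

```text
time_s: 40.0
tool_pos: [0.461, -0.3705, 0.1337]
orientation: [-0.0, 0.737, 0.676, -0.0]
force: [-0.1, -0.8, -1.0]
finger_gap: 0.0096
finger_force: 60.0
```

Emit:
{"op": "arm_command", "data": {"increments": [1,0,0,0,0,0,0,1,0,0,0,0,0,0]}}

```text
time_s: 40.25
tool_pos: [0.4614, -0.3709, 0.1346]
orientation: [0.001, 0.737, 0.676, 0.0]
force: [-0.1, 1.0, -0.9]
finger_gap: 0.0095
finger_force: 60.0
```

```bash
python3 - <<'E'
from h import *
tool();c=read_camera("side");a=cv2.resize(c["image"][215:350,270:400],None,fx=3,fy=3,interpolation=cv2.INTER_CUBIC)
cv2.imwrite("pics/s10.png",a)
E
```

```text
t 40.25 tcp [ 461.4 -370.9  134.6] yaw 85.07 gap 9.5 F [-0.1  1.  -0.9] ff 60.0 q [-0.81  0.55  1.46  0.    1.13 -0.72]
```

View pics/s10.png

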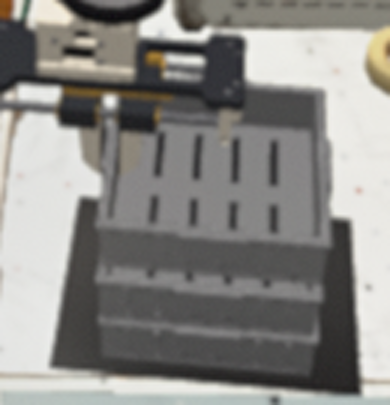

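Aligned (that was my 14th picture, or close; no more views). Lower and release.

Emit:
{"op": "arm_command", "data": {"increments": [1,0,0,-5,0,0,0,1,0,0,-9,0,0,0,1,0,0,-11,0,0,0,1,0,0,-12,0,0,0,1,0,0,-12,0,0,0]}}

```text
time_s: 40.92
tool_pos: [0.4609, -0.3707, 0.1234]
orientation: [0.0, 0.737, 0.676, -0.0]
force: [-4.2, 3.1, 11.6]
finger_gap: 0.0096
finger_force: 60.0
```

Emit:
{"op": "arm_command", "data": {"increments": [0.65,0,0,0,0,0,0,0.65,0,0,0,0,0,0,0.65,0,0,0,0,0,0,0.65,0,0,20,0,0,0,0.65,0,0,60,0,0,0,0.65,0,10,110,0,0,0,0.5,0,50,130,0,0,0,0.5,-10,100,130,0,0,0,0.5,-20,155,130,0,0,0,0.5,-30,210,130,0,0,0,0.5,-40,265,130,0,0,0,0.5,-45,320,130,0,0,0]}}

```text
time_s: 42.42
tool_pos: [0.4155, -0.0492, 0.2518]
orientation: [0.0, 0.737, 0.676, 0.0]
force: [0.9, 0.4, 0.1]
finger_gap: 0.046
finger_force: 0.0
```

```bash
python3 - <<'E'
from h import *
tool();c=read_camera("top");X=cloud(c)
for z in (.055,.101,.147):
    m=box(X,.4,.68,-.5,-.26,z-.012,z+.012);print("mat tray",z,rect(c,m,z),np.nanmedian(X[m][:,2]),m.sum())
m=box(X,.4,.68,-.5,-.28,.097,.115);print("floor z, expect .105",np.nanmedian(X[m][:,2]),m.sum())
hsv=cv2.cvtColor(c["image"],cv2.COLOR_BGR2HSV)
w=np.zeros((400,640),bool);w[195:262,80:155]=1
dk=(hsv[...,2]<75)&w; print("handle",rect(c,dk,.039),dk.sum())
cs,_=cv2.findContours(dk.astype(np.uint8),0,1);print([cv2.boundingRect(k) for k in cs if cv2.contourArea(k)>20])
m=box(X,.3,.6,.3,.53,.006,.02);print("lid",rect(c,m,.011),m.sum())
m=box(X,.3,.6,.3,.53,.03,.05);print("handle z",rect(c,m,.039),m.sum())
E
```

```text
t 42.42 tcp [415.5 -49.2 251.8] yaw 85.02 gap 46.0 F [0.9 0.4 0.1] ff 0.0 q [-0.3   0.12  1.75  0.    1.27 -0.21]
mat tray 0.055 ((548.0389404296875, -299.1406555175781), (163.2947235107422, 21.164417266845703), 1.3692214488983154) 0.054540314269573814 142
mat tray 0.101 ((542.9495239257812, -384.0101013183594), (146.2422637939453, 148.2492218017578), 85.09988403320312) 0.10529683167460721 3368
mat tray 0.147 ((539.0661010742188, -376.23681640625), (171.6242218017578, 170.69151306152344), 85.09259033203125) 0.14636780599200996 994
floor z, expect .105 0.10536504573359416 3371
handle ((404.99932861328125, 422.64739990234375), (31.465524673461914, 112.03036499023438), 87.2490463256836) 517
[(110, 215, 16, 43)]
lid ((405.14215087890625, 430.69921875), (160.4936981201172, 159.69662475585938), 87.1393814086914) 3230
handle z ((405.7971496582031, 428.9595642089844), (21.084821701049805, 97.85169982910156), 87.2539291381836) 411
```

Emit:
{"op": "arm_command", "data": {"increments": [0.45,0,50,0,0,0,-0.18,0.45,0,105,0,0,0,-0.36,0.45,0,160,0,0,0,-0.54,0.45,0,215,0,0,0,-0.72,0.45,-2,270,0,0,0,-0.9,0.45,-4,325,0,0,0,-1.08,0.45,-6,380,0,0,0,-1.26,0.45,-8,435,0,0,0,-1.44,0.45,-10,478.5,-20,0,0,-1.532,0.45,-10,478.5,-80,0,0,-1.532,0.45,-10,478.5,-130,0,0,-1.532,0.45,-10,478.5,-170,0,0,-1.532]}}

```text
time_s: 43.98
tool_pos: [0.4054, 0.4274, 0.0792]
orientation: [0.001, 1.0, -0.024, -0.001]
force: [0.7, 0.5, 1.1]
finger_gap: 0.0507
finger_force: 0.0
```

Emit:
{"op": "arm_command", "data": {"increments": [0.45,0,0,0,0,0,0,0.45,0,0,0,0,0,0]}}

```text
time_s: 44.22
tool_pos: [0.407, 0.4284, 0.0833]
orientation: [-0.001, 1.0, -0.024, 0.001]
force: [-0.7, 1.1, 0.3]
finger_gap: 0.0504
finger_force: 0.0
```

```bash
python3 - <<'E'
from h import *
tool()
E
```

```text
t 44.23 tcp [407.  428.4  83.3] yaw -2.73 gap 50.4 F [-0.7  1.1  0.3] ff 0.0 q [ 0.68  0.6   1.52 -0.    1.02  2.3 ]
```

Emit:
{"op": "arm_command", "data": {"increments": [0.45,-1,0,-20,0,0,0,0.45,-1,0,-50,0,0,0,0.45,-1,0,-65,0,0,0,0.45,-1,0,-68,0,0,0,0.7,-1,0,-68,0,0,0,1,-1,0,-68,0,0,0,1,-1,0,-68,0,0,0,1,-1,0,-68,0,0,0,1,-1,0,-68,0,0,0,1,-1,0,-68,0,0,0,1,-1,0,-68,0,0,0], "grip_force": 55}}

```text
time_s: 45.6
tool_pos: [0.4056, 0.4283, 0.0145]
orientation: [-0.001, 1.0, -0.024, 0.001]
force: [0.3, 1.4, 5.7]
finger_gap: 0.0196
finger_force: 55.0
```

```bash
python3 - <<'E'
from h import *
tool()
E
```

```text
t 45.6 tcp [405.6 428.3  14.5] yaw -2.72 gap 19.6 F [0.3 1.4 5.7] ff 55.0 q [0.68 0.69 1.58 0.   0.87 2.3 ]
```

Emit:
{"op": "arm_command", "data": {"increments": [1,0,0,20,0,0,0,1,0,0,65,0,0,0,1,0,0,120,0,0,0,1,0,-15,175,0,0,0,1,5,-50,215,0,0,0,1,10,-100,215,0,0,0,1,18,-155,215,0,0,0,1,26,-210,215,0,0,0,1,34,-265,215,0,0,0,1,42,-320,215,0,0,0,1,50,-375,215,0,0,0,1,58,-430,215,0,0,0]}}

```text
time_s: 47.1
tool_pos: [0.4623, -0.0041, 0.2281]
orientation: [-0.0, 1.0, -0.024, -0.001]
force: [0.6, 0.2, -1.6]
finger_gap: 0.0195
finger_force: 55.0
```

Emit:
{"op": "arm_command", "data": {"increments": [1,8,-50,0,0,0,-0.01,1,16,-105,0,0,0,-0.02,1,26,-160,0,0,0,-0.03,1,36,-215,0,0,0,-0.04,1,48,-270,0,0,0,-0.04,1,60,-320,0,0,0,-0.04,1,70,-355,-10,0,0,-0.04,1,76,-374,-30,0,0,-0.04,1,76,-374,-50,0,0,-0.04,1,76,-374,-55,0,0,-0.04,1,76,-374,-55,0,0,-0.04,1,76,-374,-55,0,0,-0.04]}}

```text
time_s: 48.6
tool_pos: [0.5395, -0.3763, 0.1748]
orientation: [0.001, 0.999, -0.044, 0.001]
force: [0.7, -0.6, -2.3]
finger_gap: 0.0193
finger_force: 55.0
```

```bash
python3 - <<'E'
from h import *
tool();c=read_camera("side");X=cloud(c)
# right-hand/near edges in side view: compare lid & tray near faces
m=box(X,.4,.7,-.5,-.25,.150,.185);print("lid side",rect(c,m,.169),m.sum())
m=box(X,.4,.7,-.5,-.25,.100,.149);q=X[m];print("tray near face y x-range",np.nanpercentile(q[:,1],5),np.nanpercentile(q[:,0],[1,99]))
q=X[box(X,.4,.7,-.5,-.25,.158,.185)];print("lid",np.nanpercentile(q[:,1],5),np.nanpercentile(q[:,0],[1,99]))
E
```

```text
t 48.6 tcp [ 539.5 -376.3  174.8] yaw -4.99 gap 19.3 F [ 0.7 -0.6 -2.3] ff 55.0 q [-0.73  0.63  1.2  -0.    1.32  0.93]
lid side ((538.9916381835938, -377.28924560546875), (162.03538513183594, 159.93515014648438), 85.05351257324219) 2564
tray near face y x-range -0.46478613857080164 [0.45461346 0.62158334]
lid -0.4548579331841386 [0.45779864 0.61938451]
```

Emit:
{"op": "arm_command", "data": {"increments": [1,0,0,-8,0,0,0,1,0,0,-14,0,0,0,1,0,0,-17,0,0,0,1,0,0,-19,0,0,0,1,0,0,-19.5,0,0,0,1,0,0,-19.5,0,0,0]}}

```text
time_s: 49.4
tool_pos: [0.539, -0.3763, 0.1555]
orientation: [0.0, 0.999, -0.044, 0.0]
force: [-3.3, 2.1, 6.2]
finger_gap: 0.0195
finger_force: 55.0
```

Emit:
{"op": "arm_command", "data": {"increments": [0.5,0,0,0,0,0,0,0.5,0,0,0,0,0,0,0.5,0,0,0,0,0,0,0.5,0,0,0,0,0,0,0.5,0,0,25,0,0,0,0.5,0,0,70,0,0,0,0.5,0,40,100,0,0,0,0.5,-20,90,100,0,0,0,0.5,-40,145,100,0,0,0,0.5,-60,200,100,0,0,0,0.5,-80,255,100,0,0,0,0.5,-100,310,100,0,0,0]}}

```text
time_s: 50.9
tool_pos: [0.4383, -0.0647, 0.2544]
orientation: [0.0, 0.999, -0.044, 0.0]
force: [-0.7, 0.6, -0.7]
finger_gap: 0.0462
finger_force: 0.0
```

```bash
python3 - <<'E'
from h import *
tool()
c=read_camera("top");X=cloud(c)
m=box(X,.4,.68,-.5,-.26,.142,.163);q=X[m];print("lid",rect(c,m,.152),np.nanmedian(q[:,2]),m.sum())
A=np.c_[q[:,:2]-[.54,-.377],np.ones(len(q))];print("plane fit (tilt)",np.linalg.lstsq(A,q[:,2],rcond=None)[0])
b=c["image"].max(2);mm=(b<70)&box(X,.38,.7,-.5,-.26,-.01,.015);v=X[mm];print("mat visible x",np.percentile(v[:,0],[.5,99.5]),"y",np.percentile(v[:,1],[.5,99.5]))
corner_pose(c,(165,190,240,256),.036)
# side view: layers' knobs of the pile
s=read_camera("side");u,w=pix(s,[[.423,.203,.04]])[0].astype(int);corner_pose(s,(u-30,w-25,u+30,w+30),.036)
E
```

```text
t 50.9 tcp [438.3 -64.7 254.4] yaw -5.04 gap 46.2 F [-0.7  0.6 -0.7] ff 0.0 q [-0.32  0.17  1.68  0.    1.29  1.34]
lid ((538.7425537109375, -375.4245300292969), (169.39707946777344, 169.39236450195312), 87.19662475585938) 0.1521596157027626 4055
plane fit (tilt) [-0.00241646 -0.00065047  0.15197196]
mat visible x [0.42247061 0.66315118] y [-0.45842455 -0.28455908]
area 1153 centre [421.3 201.1] edge yaw mod90 59.5 size [90.8 89.5] knobs [(array([431.3, 162.3]), 'd', 40.1, 'yaw_knob', 59.5), (array([411.9, 238.4]), 'd', 38.5, 'yaw_knob', -120.9)]Traceback (most recent call last):
  File "<stdin>", line 9, in <module>
  File "h.py", line 30, in corner_pose
    n,l,st,ce=cv2.connectedComponentsWithStats(met.astype(np.uint8));k=1+np.argmax(st[1:,4]);met=l==k
                                                                         ~~~~~~~~~^^^^^^^^^^
    return _wrapfunc(a, 'argmax', axis=axis, out=out, **kwds)
    return bound(*args, **kwds)
ValueError: attempt to get argmax of an empty sequence
```

```bash
python3 -c "
from bench import r
print(r.close_job())"
```

```text
the job is handed in; nothing more can be done
None
```

Job handed in at about 51 s: the two corners present (from tray_3 and tray_1; tray_2 was empty) are piled on corner_0 with elbows alternating. The three trays are nested on the mat with the lid seated level on top. By the camera, layers and tray stack line up to within a few mm.

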